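# Balance a caster leg onto a studio dolly

### The job

Pick up the blue-wheeled dolly leg by its wooden bar, close to its balance point so that it stays level, and set it down (do not drop it) flat in the empty seat of the upturned dolly deck, between the dark guide blocks, with its caster over the blue paint patch and its ends about even with the deck's ends. Leave the red-wheeled leg where it lies.

Things in the scene. Friction and masses are not known exactly. Their poses are not given: they have to be found in the camera images.
- blue_leg: Loose leg (sizes in mm): pale wooden bar 320 long (x), 40 wide (y), 24 high; on its +x end a wheel-up steel caster, blue wheel, axis at x=+135, plate 44 long, rising 60 above the bar. 0.3-0.5 kg. Origin: centre of the bar's underside. The heavy caster puts the balance point at about x=+52, 83 from the caster's axis; the bar is bare there, to be gripped across its width. Held far from it, it tips.
- blue_leg_caster (a point): Point on the top face of the blue leg's bar, under the middle of its caster: 135 mm from the bar's middle, 25 mm from its end, 24 mm above its underside.
- red_leg: Bystander: a second loose leg, the same in every way but with a red wheel. Origin and axes as for the blue leg. It may lie on either side of the blue one.
- deck: Fixed brown board, 18 mm thick (all in mm). Origin: on the table under the middle of the empty seat; board spans x -160..160, y -80..160. Seat along x at y=0 between pairs of dark blocks 18 high, 40 long, inner faces at y=+-32, at x=-110 and +135; blue patch at x=+135 for the caster. Seated, the leg's origin is at (0,0,18), its x along the deck's x. A grey-wheeled leg is fixed at y=+125, 102 high.

How it is judged:
By the outcome, as a careful person would: the job done as asked, in the order asked, and still so for the second after the job is handed in, with the robot touching nothing.
It also fails if it takes over 50 s, if anything falls off the work surface, if the arm or the gripper's body presses on something with over 40 N, if the wrist force passes 120 N, or if a joint passes its speed limit or range.

### The arm

A 6-joint arm with a two-finger parallel gripper is mounted at the origin on the work surface. World frame = base frame: x ahead of the robot, y to its left, z up, the work surface at z = 0. Lengths are in m, angles in rad, forces in N, time in s.
With the tool pointing down it reaches from about 0.275 to 0.825 m from the base axis. Payload 4.9 kg.
Tool frame: the origin (TCP) lies at the very end of the fingers, on their centre line; the grasp point (between the pads) lies 19 mm behind it; z points along the fingers, y is the line along which they close (so a half turn about z gives the same grasp; the last joint's range is limited). The gripper opens to 85 mm and grips with 20 to 120 N. Pads are 22 mm wide; open, the fingers measure 114 mm over their backs; the gripper's body (76 mm by 85 mm) begins 54 mm behind the grasp point. The pads swing forward as they close: fully open they stand 13 mm farther back than shut.
Start: joints at [-1.311, 0.326, -0.193, 1.052, 0, 1.437], TCP at [0.211, -0.508, 0.231] pointing down, gripper open.
Joint ranges: [-2.65, 2.65], [-0.97, 1.79], [-1.3, 1.35], [-1.93, 2.1], [-1.47, 1.37], [-3.14, 3.14]. Speed limits (rad/s): [2.57, 2.57, 3.14, 3.14, 3.14, 3.14].

### API

Orientations are given as a 3x3 rotation matrix whose columns are the frame's x, y, z axes.
In Python, from workcell import get_state, capture, camera_model, job_done, cut_out, tip_of gives the robot as it stands.
- The arm moves only by the tool send_rows, never from a script. Its argument "series" is a list of rows, each a list of 7 numbers: the turn, a rotation vector about the world's x, y, z in degrees, then the shift along the world's x, y, z in m, then the finger opening in m, from 0 to 0.0854. A call has 1 to 20 rows; each row is the pose to reach, as a shift and turn from the pose commanded when the call began; what a row does not reach only later rows make up. A row lasts 1/12 s, in which the tool goes at most 41.7 mm and 7.16 degrees, less where a joint would pass 70% of its speed; a pose out of reach is approached as far as the arm can. A call with a gripper value outside its range is refused whole. The fingers move at their own pace and stop on an object; "newtons" is the grip in N (left out, the last holds). Time passes only in rows, so rows that repeat a pose let the fingers close. It gives the time, the measured TCP pose, the force, the opening and the grip force at its end, in the units of the state.
- get_state(): the state, without advancing time (a new reading comes with each control period).
- capture(name): name is "scene" or "top" or "wrist"; returns the picture (480x640x3 uint8, red, green, blue); there is no depth.
- camera_model(name): a dict with "camera_matrix" (3x3 intrinsics, pixels), "xyz" and "attitude" of the camera in the world. Camera axes: x right, y up, looking along -z (the intrinsics and any distortion apply to the point x, -y, -z); pixel columns grow to the right and rows downward; lengths in m; the calibration is good to about 2 mm. The wrist camera is an equidistant fisheye: a pixel r from the principal point sees the ray r / f radians off the axis. A picture is of the moment at which its call begins: read the wrist's pose just before it. camera_model takes no time and is no camera call; for the wrist camera it gives the pose at the moment of the call.
- job_done(): hands the job in; it is judged then, once.
Trained networks look in the newest picture that a camera, given by its name, has taken for a name from the list of things; names that differ only in an ending like _2 or _b are one class to them, and where a whole thing is asked for, a point or a joint stands for the part that bears it (a point fixed in the world has none). Each returns a list of dicts, best first, with "p" (0 to 1); they miss things now and then, are a little off and sometimes report something else, mostly with a low value. They report only what shows in the picture. A call takes as long as a camera call.
- cut_out(query, camera): "mask" (480x640 bool, what is visible of it) and "bbox" ([left, top, right, bottom] in pixels, round what is visible of it).
- tip_of(query, camera): "xy" ([column, row] in pixels: a listed point, or the origin of a listed thing).
The state is a dict: "time_s": time; "qpos": joint angles; "dq": joint speeds; "effort": joint torques, N m; "position": TCP position; "orientation": TCP orientation; "ft_force": force on the tool from outside, world axes, zero at the start; "torque": the same for the moment, N m; "width": opening from 0.0 (shut) to 1.0 (fully open); "grasp_force": force on a finger pad.
Only numpy, scipy, OpenCV 4.12 (cv2) and the standard library are available. Lean on these libraries where they do the work, as an engineer would, in place of code of your own. Each camera call takes 0.05 s, during which the arm holds its last target. There are 200 camera calls.

## Working session

There is one attempt and no reset: what is moved stays moved. The work goes in short steps, Python scripts to look and compute and a tool call to move; the robot and the scene stay as the last step left them, time stands still between calls to the robot, and variables do not carry over. Pictures are saved under pics/ and viewed, at most 10 in all, crops included, and the job is handed in when it is done.

Besides the shell and the picture viewer there is one more tool, called by a JSON object that holds its "api" and its "payload". send_rows: Moves the arm, as the interface text tells. Its arguments: {"type":"object","properties":{"series":{"type":"array"},"newtons":{"type":"number"}},"required":["series"]}

```bash
mkdir -p pics
cat > h.py <<'E'
import numpy as np, cv2
from workcell import *
def save(im,n): cv2.imwrite('pics/'+n,im[:,:,::-1])
def ray(cam,uv,m=None):
    m=m or camera_model(cam);K=np.array(m['camera_matrix']);
    p=np.array([(uv[0]-K[0,2])/K[0,0],(uv[1]-K[1,2])/K[1,1]])
    if cam=='wrist':
        th=np.linalg.norm(p);s=np.sin(th)/th if th>1e-9 else 1
        d=np.array([p[0]*s,-p[1]*s,-np.cos(th)])
    else:
        D=m.get('distortion',m.get('dist'))
        if D is not None: p=cv2.undistortPoints(np.array([[uv]],float),K,np.array(D,float)).ravel()
        d=np.array([p[0],-p[1],-1])
    return np.array(m['xyz']),np.array(m['attitude'])@d
def hit(cam,uv,z,m=None):
    o,d=ray(cam,uv,m); return o+d*(z-o[2])/d[2]
def proj(cam,P,m=None):
    m=m or camera_model(cam);K=np.array(m['camera_matrix'])
    q=np.array(m['attitude']).T@(np.array(P)-np.array(m['xyz']));q=np.array([q[0],-q[1],-q[2]])
    if cam=='wrist':
        r=np.hypot(q[0],q[1]);p=q[:2]/r*np.arctan2(r,q[2])
    else: p=q[:2]/q[2]
    return K[:2,:2]@p+K[:2,2]
E
python3 - <<'E'
from h import *
for c in ['top','scene']:
    im=capture(c);save(im,c+'0.png');m=camera_model(c);print(c,{k:np.round(v,3).tolist() if not isinstance(v,str) else v for k,v in m.items()})
    for q in ['blue_leg','red_leg','deck']:
        for r in cut_out(q,c)[:2]:print(c,q,'cut',round(r['p'],2),r['bbox'])
    for q,z in [('blue_leg',0),('blue_leg_caster',.024),('red_leg',0),('deck',0)]:
        for r in tip_of(q,c)[:2]:print(c,q,'tip',round(r['p'],2),np.round(r['xy'],1),hit(c,r['xy'],z).round(4))
s=get_state();print(s['time_s'],s['position'],s['orientation'])
E
```

```text
top {'camera_matrix': [[442.488, 0.0, 323.566], [0.0, 442.488, 237.989], [0.0, 0.0, 1.0]], 'xyz': [0.501, -0.015, 0.776], 'attitude': [[0.011, 0.995, -0.101], [-1.0, 0.01, -0.015], [-0.014, 0.101, 0.995]]}
top blue_leg cut 0.61 [338.6, 211.4, 403.1, 408.7]
top red_leg cut 0.85 [440.8, 190.9, 482.8, 381.4]
top deck cut 0.84 [56.0, 193.9, 237.8, 408.2]
top blue_leg tip 0.85 [372.1 308.5] [ 0.4574 -0.0888  0.    ]
top blue_leg_caster tip 0.67 [385.8 229.6] [ 0.5924 -0.1099  0.024 ]
top deck tip 0.61 [177.4 291.7] [0.4825 0.2514 0.    ]
scene {'camera_matrix': [[566.744, 0.0, 312.568], [0.0, 566.744, 236.667], [0.0, 0.0, 1.0]], 'xyz': [1.138, 0.273, 0.919], 'attitude': [[-0.441, -0.721, 0.535], [0.897, -0.366, 0.248], [0.017, 0.589, 0.808]]}
scene blue_leg cut 0.9 [236.8, 149.9, 346.7, 251.9]
scene red_leg cut 0.74 [173.6, 131.1, 262.2, 244.6]
scene blue_leg tip 0.9 [293.9 200.5] [ 0.4626 -0.0858  0.    ]
scene blue_leg_caster tip 0.56 [250.5 237.5] [ 0.6017 -0.1088  0.024 ]
scene red_leg tip 0.9 [220.9 188.3] [ 0.5032 -0.24    0.    ]
scene deck tip 0.94 [441.9 268.2] [0.4838 0.2478 0.    ]
0.8 [ 0.21104304 -0.50794277  0.23131717] [[ 9.23476691e-01  3.83654534e-01  1.18898208e-05]
 [ 3.83654534e-01 -9.23476687e-01 -8.39059444e-05]
 [-2.12109237e-05  8.20467675e-05 -9.99999996e-01]]
```

View pics/top0.png

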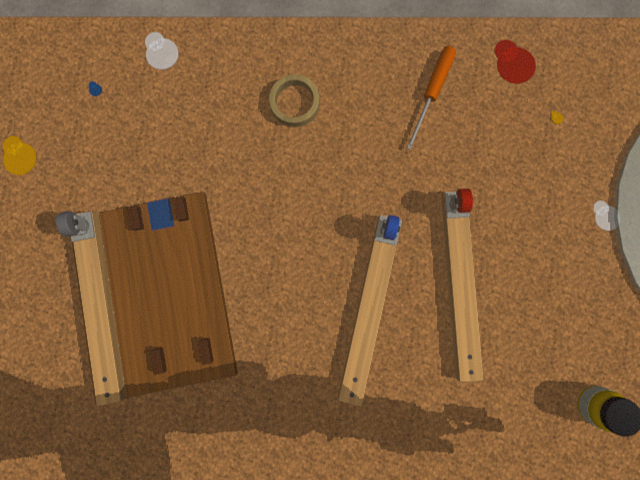

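View pics/scene0.png

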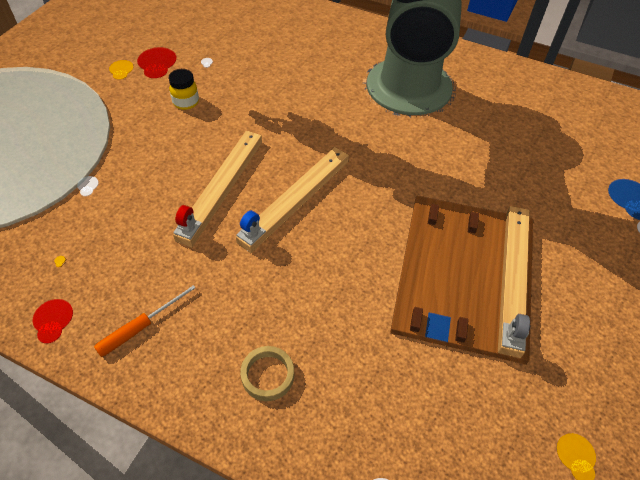

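The top picture shows the blue leg with its caster at (388,229) and its far end at (352,402). The red leg lies to its right. The deck's seat has blocks at (132,218), (179,209), (155,360) and (202,350), with the blue patch at (160,214). I'll refine these by colour.

```bash
cat > m1.py <<'E'
from h import *
for c,z in [('top',0)]:
    im=cv2.imread('pics/top0.png');hsv=cv2.cvtColor(im,cv2.COLOR_BGR2HSV)
    # patch
    sub=np.zeros(im.shape[:2],bool);sub[190:235,140:180]=1
    b=(hsv[...,0]>95)&(hsv[...,0]<130)&(hsv[...,1]>100)&sub
    r=cv2.minAreaRect(np.argwhere(b)[:,::-1].astype(np.float32));print('patch',b.sum(),r,hit(c,r[0],.018).round(4))
    # dark blocks
    for n,(u,v) in dict(a=(132,218),b=(179,209),c=(155,360),d=(202,350)).items():
        w=im[v-22:v+23,u-20:u+21].sum(2); mk=(w<np.percentile(w,50)*.6).astype(np.uint8)
        k,l,st,ce=cv2.connectedComponentsWithStats(mk);i=1+st[1:,4].argmax()
        uv=ce[i]+[u-20,v-22];print(n,st[i],uv.round(1),hit(c,uv,.030).round(4))
    m=cut_out('blue_leg','top')[0]['mask']  # newest top picture
    P=np.argwhere(m)[:,::-1].astype(np.float32);print(cv2.minAreaRect(P))
    wood=m&(hsv[...,0]<25)&(hsv[...,1]>60)
    Q=np.array([hit(c,p,.024)[:2] for p in np.argwhere(wood)[:,::-1]],np.float32)
    r=cv2.minAreaRect((Q*1000));print('wood',wood.sum(),r);print(cv2.boxPoints(r))
    vx=cv2.fitLine(Q,cv2.DIST_HUBER,0,.01,.01).ravel();print('axis',vx,np.degrees(np.arctan2(vx[1],vx[0])))
E
python3 m1.py
```

```text
patch 584 ((160.0211181640625, 213.996337890625), (27.15757942199707, 22.145849227905273), 80.13418579101562) [0.6168 0.2816 0.018 ]
a [21 21 10 13 33] [139.4 224. ] [0.5974 0.3115 0.03  ]
b [20 29 10  5 16] [183.9 218.6] [0.6074 0.2354 0.03  ]
c [22  9  9 25 67] [162.  358.6] [0.3728 0.2618 0.03  ]
d [25 13  6 21 33] [209.8 350.9] [0.3864 0.1827 0.03  ]
((369.98333740234375, 308.38116455078125), (25.594234466552734, 193.38565063476562), 12.572444915771484)Traceback (most recent call last):
  File "m1.py", line 16, in <module>
    Q=np.array([hit(c,p,.024)[:2] for p in np.argwhere(wood)[:,::-1]],np.float32)
                ~~~^^^^^^^^^^
  File "h.py", line 16, in hit
    o,d=ray(cam,uv,m); return o+d*(z-o[2])/d[2]
        ~~~^^^^^^^^^^
  File "h.py", line 5, in ray
    m=m or camera_model(cam);K=np.array(m['camera_matrix']);
           ~~~~~~~~~~~~^^^^^
ValueError: time passes only in moves, steps and waits
```

```bash
sed -i "s/hit(c,p,.024)\[:2\]/hit(c,p,.024,M)[:2]/; s/^for c,z.*/M=camera_model('top')\n&/" m1.py
cat >> m1.py <<'E'
    # deck corners at board top, seen by eye
    for uv in [(99,211),(204,193),(237,376),(123,397)]: print('corner',hit(c,uv,.018,M).round(4))
    for uv in [(132,217),(179,208),(155,359),(202,350)]: print('block',hit(c,uv,.030,M).round(4))
E
python3 m1.py | grep -v '^[abcd] '
```

```text
patch 584 ((160.0211181640625, 213.996337890625), (27.15757942199707, 22.145849227905273), 80.13418579101562) [0.6168 0.2816 0.018 ]
((369.98333740234375, 308.38116455078125), (25.594234466552734, 193.38565063476562), 12.572444915771484)
wood 4144 ((462.4045715332031, -83.39717102050781), (42.173458099365234, 321.9664611816406), 77.52692413330078)
[[ 300.66663   -69.21692 ]
 [ 615.0339   -138.7555  ]
 [ 624.1425    -97.57742 ]
 [ 309.77527   -28.038849]]
axis [ 0.9774522  -0.21115679  0.43902206 -0.07801827] -12.190152
corner [0.6212 0.389  0.018 ]
corner [0.6546 0.2062 0.018 ]
corner [0.344  0.1387 0.018 ]
corner [0.3071 0.3288 0.018 ]
block [0.6094 0.325  0.03  ]
block [0.6257 0.2447 0.03  ]
block [0.372  0.2735 0.03  ]
block [0.3877 0.1958 0.03  ]
```

{"api": "send_rows", "payload": {"series": [[0,0,-7,0.03,0.04,0,0.07],[0,0,-14,0.06,0.08,0,0.07],[0,0,-21,0.085,0.115,0,0.07],[0,0,-28,0.11,0.15,0,0.07],[0,0,-35,0.135,0.185,0,0.07],[0,0,-35,0.16,0.22,0,0.07],[0,0,-35,0.185,0.25,0,0.07],[0,0,-35,0.21,0.285,0,0.07],[0,0,-35,0.235,0.32,0,0.07],[0,0,-35,0.26,0.355,-0.01,0.07],[0,0,-35,0.28,0.385,-0.03,0.07],[0,0,-35,0.302,0.413,-0.05,0.07],[0,0,-35,0.302,0.413,-0.05,0.07],[0,0,-35,0.302,0.413,-0.05,0.07],[0,0,-35,0.302,0.413,-0.05,0.07],[0,0,-35,0.302,0.413,-0.05,0.07]]}}

```text
time_s: 2.23
position: [0.5129, -0.095, 0.1814]
orientation: [[0.977, -0.215, -0.0], [-0.215, -0.977, -0.0], [-0.0, 0.0, -1.0]]
ft_force: [0.5, -1.0, 0.4]
width: 0.823
grasp_force: 0.0
```

```bash
cat > m2.py <<'E'
from h import *
s=get_state();M=camera_model('wrist');im=capture('wrist');save(im,'wrist1.png')
print(s['time_s'],s['position'],s['orientation'],s['width'],s['ft_force'])
hsv=cv2.cvtColor(im,cv2.COLOR_RGB2HSV)
r=cut_out('blue_leg','wrist')
for x in r:print(x['p'],x['bbox'])
m=r[0]['mask'];wood=m&(hsv[...,0]<25)&(hsv[...,1]>60)
Q=np.array([hit('wrist',p,.024,M)[:2] for p in np.argwhere(wood)[:,::-1]],np.float32)
R=cv2.minAreaRect(Q*1000);print(R,cv2.boxPoints(R))
vx=cv2.fitLine(Q,cv2.DIST_HUBER,0,.01,.01).ravel();print('axis',vx,np.degrees(np.arctan2(vx[1],vx[0])))
for q,z in [('blue_leg',0),('blue_leg_caster',.024)]:
    for x in tip_of(q,'wrist')[:2]:print(q,x['p'],x['xy'],hit('wrist',x['xy'],z,M).round(4))
o=np.array([.4624,-.0834]);a=np.radians(-12.4);e=np.array([np.cos(a),np.sin(a)]);n=np.array([-e[1],e[0]])
vis=im.copy()
for i,j in [(-.16,.02),(-.16,-.02),(.11,.02),(.11,-.02),(.052,0.02),(.052,-.02)]:
    p=proj('wrist',[*(o+i*e+j*n),.024],M);cv2.circle(vis,tuple(int(t) for t in p),3,(0,255,0),1)
save(vis,'wrist1v.png')
E
python3 m2.py
```

```text
2.2333 [ 0.5129005  -0.09500606  0.18137226] [[ 9.76620567e-01 -2.14969969e-01 -4.24069172e-04]
 [-2.14970115e-01 -9.76620569e-01 -3.36682661e-04]
 [-3.41778015e-04  4.19973410e-04 -9.99999853e-01]] 0.822771852749162 [ 0.49177564 -1.00229583  0.4164734 ]
0.66 [290.0, 93.6, 341.3, 415.7]
((461.9451904296875, -81.09565734863281), (42.54221725463867, 319.0602722167969), 77.64893341064453) [[ 301.5574    -67.75078 ]
 [ 613.23315  -135.99812 ]
 [ 622.333     -94.44054 ]
 [ 310.65723   -26.193192]]
axis [ 0.97653526 -0.2153576   0.4642551  -0.08178282] -12.436508
blue_leg 0.77 [316.3, 269.1] [ 0.4645 -0.0813  0.    ]
blue_leg_caster 0.75 [318.4, 128.2] [ 0.5911 -0.1109  0.024 ]
blue_leg_caster 0.44 [43.5, 304.4] [0.4923 0.2305 0.024 ]
```

View pics/wrist1v.png

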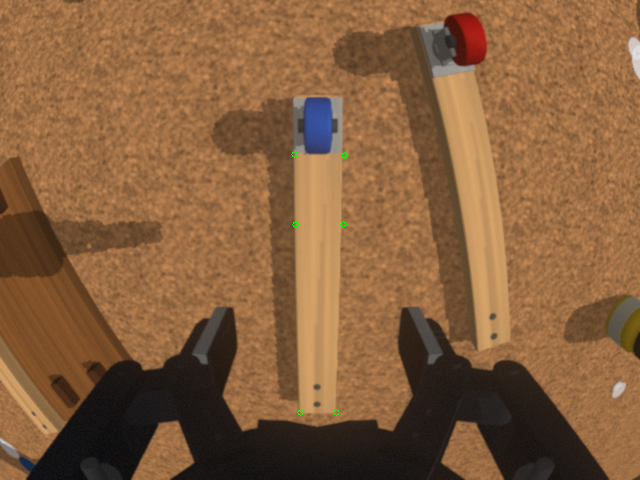

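The projected leg model (green) matches the leg in the wrist picture, with corners at (294,155), (345,155), (300,412) and (337,412). The residual is about 2 mm in y, so I'm descending.

{"api": "send_rows", "payload": {"series": [[0,0,0,0,0.002,-0.03,0.07],[0,0,0,0,0.002,-0.06,0.07],[0,0,0,0,0.002,-0.09,0.07],[0,0,0,0,0.002,-0.12,0.07],[0,0,0,0,0.002,-0.145,0.07],[0,0,0,0,0.002,-0.16,0.07],[0,0,0,0,0.002,-0.17,0.07],[0,0,0,0,0.002,-0.175,0.07],[0,0,0,0,0.002,-0.178,0.07],[0,0,0,0,0.002,-0.178,0.07],[0,0,0,0,0.002,-0.178,0.07]]}}

```text
time_s: 3.35
position: [0.5139, -0.0934, 0.0042]
orientation: [[0.976, -0.216, 0.002], [-0.216, -0.976, -0.001], [0.002, 0.0, -1.0]]
ft_force: [0.4, 0.7, -0.2]
width: 0.821
grasp_force: 0.0
```

{"api": "send_rows", "payload": {"series": [[0,0,0,0,0,0,0.03],[0,0,0,0,0,0,0.03],[0,0,0,0,0,0,0.03],[0,0,0,0,0,0,0.03],[0,0,0,0,0,0,0.03],[0,0,0,0,0,0,0.03],[0,0,0,0,0,0,0.03],[0,0,0,0,0,0,0.03]], "newtons": 70}}

```text
time_s: 4.02
position: [0.5138, -0.0937, 0.0045]
orientation: [[0.977, -0.215, 0.002], [-0.215, -0.977, -0.002], [0.002, 0.002, -1.0]]
ft_force: [-1.0, -1.7, 6.5]
width: 0.448
grasp_force: 71.4
```

{"api": "send_rows", "payload": {"series": [[0,0,0,0,0,0.005,0.03],[0,0,0,0,0,0.015,0.03],[0,0,0,0,0,0.03,0.03],[0,0,0,0,0,0.05,0.03],[0,0,0,0,0,0.075,0.03],[0,0,0,0,0,0.1,0.03],[0,0,0,0,0,0.115,0.03],[0,0,0,0,0,0.12,0.03],[0,0,0,0,0,0.12,0.03],[0,0,0,0,0,0.12,0.03],[0,0,0,0,0,0.12,0.03]]}}

```text
time_s: 4.93
position: [0.5118, -0.0925, 0.122]
orientation: [[0.977, -0.215, -0.003], [-0.215, -0.977, 0.001], [-0.003, -0.0, -1.0]]
ft_force: [-0.3, -0.3, -5.1]
width: 0.454
grasp_force: 71.4
```

Run:
```python
from h import *
s=get_state();print(s['time_s'],s['position'],s['torque'],s['ft_force'],s['width'])
M=camera_model('wrist');im=capture('wrist');save(im,'wrist2.png');sc=capture('scene');save(sc,'scene2.png')
vis=np.zeros((480,800,3),np.uint8);vis[:,:400]=cv2.resize(im,(400,300))[0:1]*0
vis[:300,:400]=cv2.resize(im,(400,300));vis[:480,400:]=cv2.resize(sc[60:300,200:400],(400,480));save(vis,'v2.png')
for c,m in (('wrist',M),('scene',camera_model('scene'))):
    for x in tip_of('blue_leg_caster',c)[:1]:print(c,x['p'],x['xy'],hit(c,x['xy'],.144,m).round(4))
```

```text
4.9333 [ 0.51184285 -0.0924761   0.12197873] [-0.03268128  0.05468592  0.04163917] [-0.32607314 -0.31913512 -5.12620553] 0.45413264376412815
scene 0.57 [246.0, 198.6] [ 0.603  -0.1074  0.144 ]
```

View pics/v2.png

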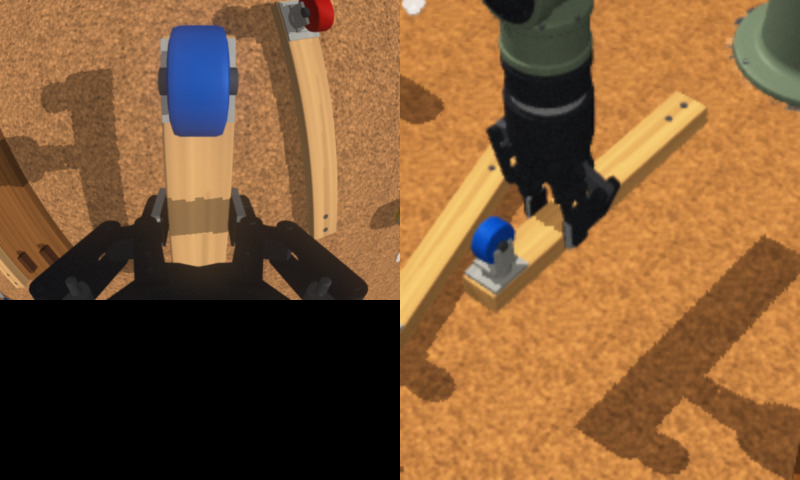

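The leg is held level: in the scene crop it is parallel to its shadow, and the wrist moment is about 0.06 N m. Next I check the deck pose by overlaying its model on both fixed-camera pictures.

Run:
```python
from h import *
o=np.array([.485,.2515]);a=np.radians(12.2);e=np.array([np.cos(a),np.sin(a)]);n=np.array([-e[1],e[0]])
out=np.zeros((600,800,3),np.uint8)
for k,(c,(u0,u1,v0,v1)) in enumerate({'top':(50,250,180,420),'scene':(380,545,185,365)}.items()):
    im=cv2.imread(f'pics/{c}0.png');m=camera_model(c);f=400/(u1-u0)
    w=cv2.resize(im[v0:v1,u0:u1],None,fx=f,fy=f,interpolation=cv2.INTER_CUBIC)
    def poly(P,z,col):
        q=np.array([(proj(c,[*(o+i*e+j*n),z],m)-[u0,v0]+.5)*f for i,j in P]);cv2.polylines(w,[q.astype(np.int32)],True,col,1)
    R=lambda x0,x1,y0,y1:[(x0,y0),(x1,y0),(x1,y1),(x0,y1)]
    poly(R(-.16,.16,-.08,.16),.018,(0,255,0))
    for x in(-.11,.135):
        poly([(x,-.032),(x,.032)],.036,(255,255,0))
        for s in(-1,1):poly([(x-.02,s*.032),(x+.02,s*.032)],.036,(0,255,255))
    h=min(600,len(w));out[:h,400*k:400*k+w.shape[1]]=w[:h]
cv2.imwrite('pics/ov.png',out)
```

```text
(no output)
```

View pics/ov.png

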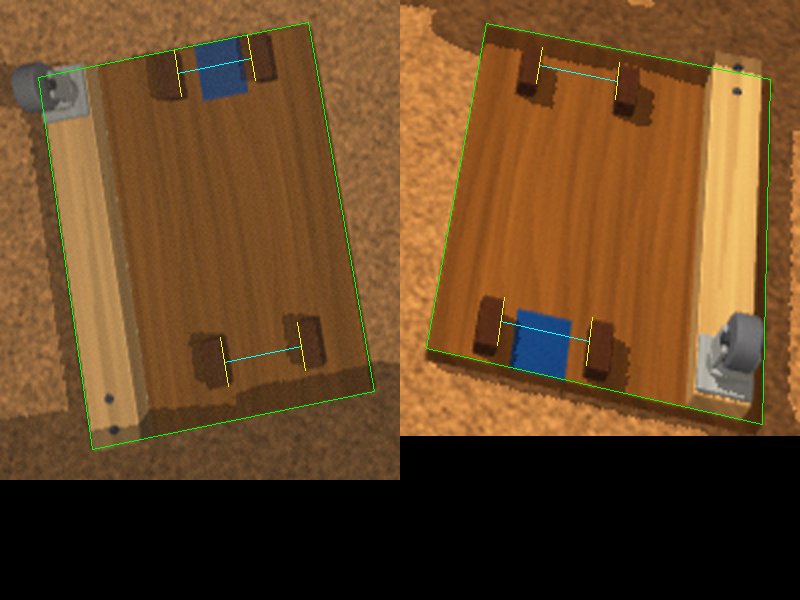

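The model overlays both views within about 2 mm at the board edges, the block inner faces and the patch. Moving over the seat.

{"api": "send_rows", "payload": {"series": [[0,0,1,0.001,0.008,0,0.03],[0,0,2,0.002,0.024,0,0.03],[0,0,4,0.004,0.048,0,0.03],[0,0,6,0.006,0.076,0,0.03],[0,0,8,0.008,0.106,0,0.03],[0,0,10,0.01,0.136,0,0.03],[0,0,12,0.012,0.166,0,0.03],[0,0,14,0.014,0.196,0,0.03],[0,0,16,0.016,0.226,0,0.03],[0,0,18,0.018,0.256,0,0.03],[0,0,20,0.02,0.286,0,0.03],[0,0,22,0.022,0.314,0,0.03],[0,0,23.6,0.023,0.336,0,0.03],[0,0,24.4,0.024,0.35,0,0.03],[0,0,24.6,0.024,0.356,0,0.03],[0,0,24.6,0.024,0.356,-0.01,0.03],[0,0,24.6,0.024,0.356,-0.025,0.03],[0,0,24.6,0.024,0.356,-0.04,0.03],[0,0,24.6,0.024,0.356,-0.05,0.03],[0,0,24.6,0.024,0.356,-0.05,0.03]]}}

```text
time_s: 6.8
position: [0.5432, 0.2305, 0.0702]
orientation: [[0.965, 0.261, -0.013], [0.261, -0.965, 0.023], [-0.006, -0.025, -1.0]]
ft_force: [-0.4, -0.8, -4.6]
width: 0.45
grasp_force: 71.2
```

```bash
cat > ov.py <<'E'
import sys
from h import *
name=sys.argv[1];zu=float(sys.argv[2])
s=get_state();print(s['time_s'],s['position'],s['torque'],s['ft_force'],s['width'])
R=np.array(s['orientation']);print('yaw',np.degrees(np.arctan2(R[1,0],R[0,0])))
o=np.array([.485,.2515]);a=np.radians(12.2);e=np.array([np.cos(a),np.sin(a)]);n=np.array([-e[1],e[0]])
out=np.zeros((600,800,3),np.uint8)
for k,(c,(u0,u1,v0,v1)) in enumerate({'top':(50,250,180,420),'scene':(360,560,165,385)}.items()):
    im=capture(c)[:,:,::-1];cv2.imwrite(f'pics/{c}_{name}.png',im);m=camera_model(c);f=400/(u1-u0)
    for t in tip_of('blue_leg_caster',c)[:1]:
        P=hit(c,t['xy'],zu+.024,m)[:2]-o;print(c,'caster in deck',t['p'],(P@e).round(4),(P@n).round(4))
    w=cv2.resize(im[v0:v1,u0:u1],None,fx=f,fy=f,interpolation=cv2.INTER_CUBIC)
    for z in (zu,zu+.024):
        q=np.array([(proj(c,[*(o+i*e+j*n),z],m)-[u0,v0]+.5)*f for i,j in [(-.16,-.02),(.16,-.02),(.16,.02),(-.16,.02)]]);cv2.polylines(w,[q.astype(np.int32)],True,(0,255,0) if z>zu else (255,255,0),1)
    h=min(600,len(w));out[:h,400*k:400*k+w.shape[1]]=w[:h]
cv2.imwrite(f'pics/ov_{name}.png',out)
E
python3 ov.py pre 0.069
```

```text
6.8 [0.54315253 0.23049471 0.07024546] [-0.01976422  0.04809421  0.01057557] [-0.42812222 -0.8329074  -4.62941818] 0.45005058694934025
yaw 15.134572241492055
top caster in deck 0.79 0.1313 -0.0299
scene caster in deck 0.84 0.1446 -0.027
```

View pics/ov_pre.png

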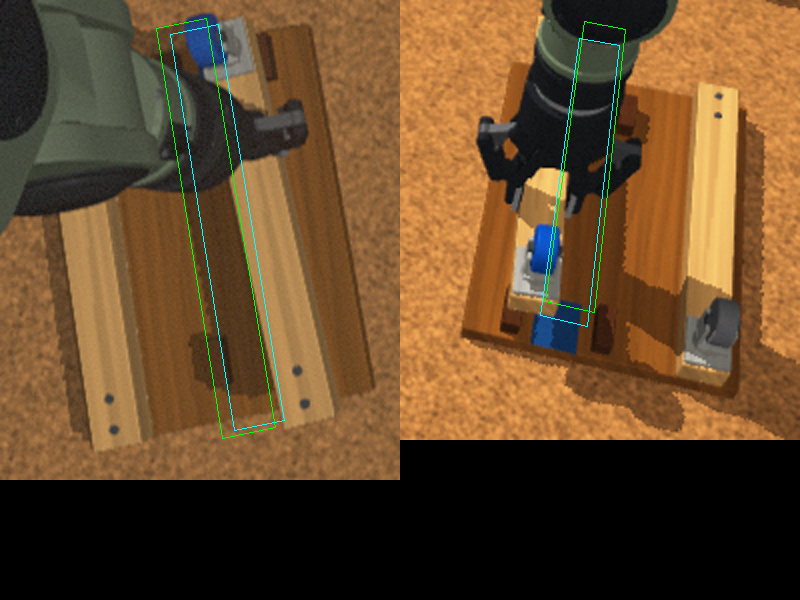

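{"api": "send_rows", "payload": {"series": [[0,0,0,0,0,0,0.03],[0,0,0,0,0,0,0.03],[0,0,0,0,0,0,0.03],[0,0,0,0,0,0,0.03]]}}

```text
time_s: 7.33
position: [0.5457, 0.2322, 0.0737]
orientation: [[0.965, 0.262, -0.007], [0.262, -0.965, 0.025], [0.0, -0.026, -1.0]]
ft_force: [-1.0, 0.0, -5.1]
width: 0.449
grasp_force: 71.3
```

Run:
```python
from h import *
s=get_state();print(s['time_s'],s['position'],s['qpos'],s['dq'],s['torque'],s['ft_force']);print(np.round(s['orientation'],4))
R=np.array(s['orientation']);print('yaw',np.degrees(np.arctan2(R[1,0],R[0,0])))
```

```text
7.3333 [0.545657   0.23215551 0.07372642] [ 0.26449635  0.54660212 -0.2833267   0.74083298  0.02580905  3.1406201 ] [ 2.54962924e-04  2.53832800e-03 -2.46020245e-03  2.66783924e-04
 -8.78032105e-05  2.81031662e-04] [-0.08988405 -0.01911768 -0.03796214] [-0.99725203  0.018869   -5.13587358]
[[ 9.650e-01  2.623e-01 -6.700e-03]
 [ 2.624e-01 -9.646e-01  2.490e-02]
 [ 1.000e-04 -2.580e-02 -9.997e-01]]
yaw 15.210229527723113
```

Joint 6 has hit its range limit (3.14), so the tool cannot reach the seat's yaw with this grasp. I'll put the leg back where it lay, turn the gripper a half turn, regrasp (joint 6 ≈ 0), and carry it again.

{"api": "send_rows", "payload": {"series": [[0,0,-1,0,-0.005,0.01,0.03],[0,0,-3,-0.001,-0.02,0.025,0.03],[0,0,-5,-0.003,-0.045,0.04,0.03],[0,0,-7,-0.006,-0.075,0.05,0.03],[0,0,-10,-0.01,-0.105,0.05,0.03],[0,0,-13,-0.014,-0.135,0.05,0.03],[0,0,-16,-0.018,-0.165,0.05,0.03],[0,0,-19,-0.022,-0.195,0.05,0.03],[0,0,-22,-0.026,-0.225,0.05,0.03],[0,0,-25,-0.03,-0.255,0.05,0.03],[0,0,-27,-0.032,-0.285,0.05,0.03],[0,0,-27.6,-0.033,-0.31,0.05,0.03],[0,0,-27.6,-0.033,-0.325,0.05,0.03],[0,0,-27.6,-0.033,-0.325,0.05,0.03],[0,0,-27.6,-0.033,-0.325,0.05,0.03],[0,0,-27.6,-0.033,-0.325,0.05,0.03]]}}

```text
time_s: 8.67
position: [0.5122, -0.0927, 0.1237]
orientation: [[0.977, -0.215, 0.005], [-0.215, -0.976, 0.026], [-0.001, -0.026, -1.0]]
ft_force: [-0.6, -0.5, -4.7]
width: 0.456
grasp_force: 71.6
```

Run:
```python
from h import *
from scipy.spatial.transform import Rotation as Ro
s=get_state();print(s['time_s'],s['position'],s['qpos'],s['torque'],s['ft_force']);
R=np.array(s['orientation']);print(R.round(4),'yaw',np.degrees(np.arctan2(R[1,0],R[0,0])))
a=np.radians(-12.4);T=np.array([[np.cos(a),np.sin(a),0],[np.sin(a),-np.cos(a),0],[0,0,-1]])
print('turn to level',Ro.from_matrix(T@R.T).as_rotvec(degrees=True))
```

```text
8.6667 [ 0.51224791 -0.09269204  0.12372816] [-0.33622287  0.37369702 -0.42359552  0.77720834  0.02602666  3.02189925] [-0.00136524  0.00986537  0.01091843] [-0.56153389 -0.46238253 -4.68566224]
[[ 9.766e-01 -2.148e-01  5.100e-03]
 [-2.149e-01 -9.763e-01  2.580e-02]
 [-6.000e-04 -2.630e-02 -9.997e-01]] yaw -12.408557315715864
turn to level [-1.47775914  0.29154846  0.00898647]
```

{"api": "send_rows", "payload": {"series": [[-0.75,0.15,0,0,0,-0.01,0.03],[-1.48,0.29,0,0,0,-0.03,0.03],[-1.48,0.29,0,0,0,-0.055,0.03],[-1.48,0.29,0,0,0,-0.08,0.03],[-1.48,0.29,0,0,0,-0.098,0.03],[-1.48,0.29,0,0,0,-0.108,0.03],[-1.48,0.29,0,0,0,-0.113,0.03],[-1.48,0.29,0,0,0,-0.116,0.03],[-1.48,0.29,0,0,0,-0.118,0.03],[-1.48,0.29,0,0,0,-0.119,0.03],[-1.48,0.29,0,0,0,-0.119,0.03],[-1.48,0.29,0,0,0,-0.119,0.03]]}}

```text
time_s: 9.67
position: [0.5131, -0.0931, 0.005]
orientation: [[0.977, -0.215, 0.001], [-0.215, -0.977, -0.001], [0.001, 0.001, -1.0]]
ft_force: [0.0, -0.1, -5.6]
width: 0.449
grasp_force: 71.5
```

{"api": "send_rows", "payload": {"series": [[0,0,0,0,0,-0.001,0.03],[0,0,0,0,0,-0.002,0.03],[0,0,0,0,0,-0.002,0.03],[0,0,0,0,0,-0.002,0.03]]}}

```text
time_s: 10.0
position: [0.5131, -0.0932, 0.0045]
orientation: [[0.977, -0.215, 0.002], [-0.215, -0.977, -0.001], [0.002, 0.001, -1.0]]
ft_force: [-4.2, 1.6, 14.7]
width: 0.448
grasp_force: 73.8
```

{"api": "send_rows", "payload": {"series": [[0,0,0,0,0,0,0.05],[0,0,0,0,0,0,0.06],[0,0,0,0,0,0,0.07],[0,0,0,0,0,0,0.07],[0,0,0,0,0,0.02,0.07],[0,0,0,0,0,0.05,0.07],[0,0,0,0,0,0.085,0.07],[0,0,7,0,0,0.12,0.07],[0,0,14,0,0,0.15,0.07],[0,0,21,0,0,0.17,0.07],[0,0,28,0,0,0.175,0.07],[0,0,35,0,0,0.175,0.07],[0,0,42,0,0,0.175,0.07],[0,0,49,0,0,0.175,0.07],[0,0,56,0,0,0.175,0.07],[0,0,63,0,0,0.175,0.07],[0,0,70,0,0,0.175,0.07],[0,0,77,0,0,0.175,0.07],[0,0,84,0,0,0.175,0.07],[0,0,90,0,0,0.175,0.07]]}}

```text
time_s: 11.67
position: [0.5124, -0.0929, 0.1771]
orientation: [[0.209, 0.978, 0.0], [0.978, -0.209, -0.0], [-0.0, 0.0, -1.0]]
ft_force: [-0.4, 0.4, -0.5]
width: 0.825
grasp_force: 0.0
```

{"api": "send_rows", "payload": {"series": [[0,0,7,0,0,0,0.07],[0,0,14,0,0,0,0.07],[0,0,21,0,0,0,0.07],[0,0,28,0,0,0,0.07],[0,0,35,0,0,0,0.07],[0,0,42,0,0,0,0.07],[0,0,49,0,0,0,0.07],[0,0,56,0,0,0,0.07],[0,0,63,0,0,0,0.07],[0,0,70,0,0,0,0.07],[0,0,77,0,0,0,0.07],[0,0,84,0,0,0,0.07],[0,0,90,0,0,0,0.07],[0,0,90,0,0,0,0.07],[0,0,90,0,0,0,0.07],[0,0,90,0,0,0,0.07]]}}

```text
time_s: 13.0
position: [0.5124, -0.0929, 0.1772]
orientation: [[-0.976, 0.217, 0.0], [0.217, 0.976, 0.001], [0.0, 0.001, -1.0]]
ft_force: [-0.0, -0.7, -0.8]
width: 0.819
grasp_force: 0.0
```

```bash
sed -i "s/wrist1/wrist3/g" m2.py; echo "print(get_state()['qpos'])" >> m2.py; python3 m2.py
```

```text
13.0 [ 0.5124232  -0.09289911  0.17722928] [[-9.76234074e-01  2.16718759e-01  1.07235118e-04]
 [ 2.16718785e-01  9.76233936e-01  5.18978177e-04]
 [ 7.78574542e-06  5.29884045e-04 -9.99999860e-01]] 0.8190352474100437 [-1.76769877e-04 -6.98376762e-01 -7.51992499e-01]
0.94 [292.0, 0.0, 343.6, 360.1]
((489.2319030761719, -85.15694427490234), (41.89701461791992, 318.4887390136719), 77.43968963623047) [[ 329.24304   -70.97369 ]
 [ 640.10956  -140.23453 ]
 [ 649.22076   -99.3402  ]
 [ 338.35425   -30.079361]]
axis [ 0.97737813 -0.21149944  0.4514621  -0.07722089] -12.210238
blue_leg 0.87 [317.4, 156.1] [ 0.4614 -0.0787  0.    ]
blue_leg_caster 0.55 [316.7, 311.7] [ 0.5939 -0.1087  0.024 ]
[-3.21489476e-01  3.16656669e-01 -3.52879692e-01  9.01258521e-01
  5.02438848e-04 -1.04362119e-01]
```

View pics/wrist3v.png

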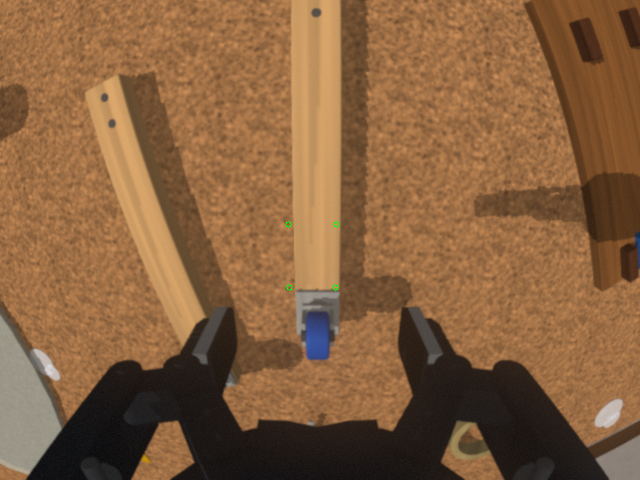

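The leg lies where it was, about 2 mm to +y; its plate edge is at row 290 and matches the model. Regrasping.

{"api": "send_rows", "payload": {"series": [[0,0,0,0.001,0.002,-0.03,0.07],[0,0,0,0.001,0.002,-0.06,0.07],[0,0,0,0.001,0.002,-0.09,0.07],[0,0,0,0.001,0.002,-0.12,0.07],[0,0,0,0.001,0.002,-0.145,0.07],[0,0,0,0.001,0.002,-0.158,0.07],[0,0,0,0.001,0.002,-0.167,0.07],[0,0,0,0.001,0.002,-0.171,0.07],[0,0,0,0.001,0.002,-0.173,0.07],[0,0,0,0.001,0.002,-0.173,0.07],[0,0,0,0.001,0.002,-0.173,0.07]]}}

```text
time_s: 14.12
position: [0.5143, -0.0912, 0.0052]
orientation: [[-0.977, 0.215, 0.002], [0.215, 0.977, -0.0], [-0.002, 0.0, -1.0]]
ft_force: [1.2, 0.5, -0.6]
width: 0.817
grasp_force: 0.0
```

{"api": "send_rows", "payload": {"series": [[0,0,0,0,0,0,0.03],[0,0,0,0,0,0,0.03],[0,0,0,0,0,0,0.03],[0,0,0,0,0,0,0.03],[0,0,0,0,0,0,0.03],[0,0,0,0,0,0,0.03],[0,0,0,0,0,0,0.03],[0,0,0,0,0,0,0.03]], "newtons": 70}}

```text
time_s: 14.78
position: [0.5141, -0.0918, 0.0055]
orientation: [[-0.977, 0.215, 0.002], [0.215, 0.977, -0.002], [-0.002, -0.001, -1.0]]
ft_force: [-1.3, -1.2, 6.2]
width: 0.451
grasp_force: 71.2
```

{"api": "send_rows", "payload": {"series": [[0,0,0,0,0,0.005,0.03],[0,0,0,0,0,0.015,0.03],[0,0,0,0,0,0.03,0.03],[0,0,0,0,0,0.05,0.03],[0,0,0,0,0,0.075,0.03],[0,0,0,0,0,0.1,0.03],[0,0,0,0,0,0.115,0.03],[0,0,0,0,0,0.12,0.03],[0,0,0,0,0,0.12,0.03],[0,0,0,0,0,0.12,0.03]]}}

```text
time_s: 15.62
position: [0.5128, -0.0907, 0.1238]
orientation: [[-0.977, 0.214, -0.001], [0.214, 0.977, 0.001], [0.001, 0.001, -1.0]]
ft_force: [-0.8, 0.9, -5.5]
width: 0.453
grasp_force: 71.5
```

{"api": "send_rows", "payload": {"series": [[0,0,1,0.001,0.008,0,0.03],[0,0,2,0.002,0.024,0,0.03],[0,0,4,0.004,0.048,0,0.03],[0,0,6,0.006,0.076,0,0.03],[0,0,8,0.008,0.106,0,0.03],[0,0,10,0.01,0.136,0,0.03],[0,0,12,0.012,0.166,0,0.03],[0,0,14,0.014,0.196,0,0.03],[0,0,16,0.016,0.226,0,0.03],[0,0,18,0.018,0.256,0,0.03],[0,0,20,0.02,0.286,0,0.03],[0,0,22,0.022,0.314,0,0.03],[0,0,23.6,0.023,0.336,0,0.03],[0,0,24.4,0.024,0.349,0,0.03],[0,0,24.6,0.024,0.354,0,0.03],[0,0,24.6,0.024,0.354,-0.01,0.03],[0,0,24.6,0.024,0.354,-0.03,0.03],[0,0,24.6,0.024,0.354,-0.05,0.03],[0,0,24.6,0.024,0.354,-0.06,0.03],[0,0,24.6,0.024,0.354,-0.06,0.03]]}}

```text
time_s: 17.28
position: [0.5348, 0.2608, 0.0608]
orientation: [[-0.978, -0.21, -0.006], [-0.21, 0.978, -0.002], [0.007, -0.001, -1.0]]
ft_force: [-1.1, -0.4, -4.5]
width: 0.451
grasp_force: 71.2
```

{"api": "send_rows", "payload": {"series": [[0,0,0,0,0,0,0.03],[0,0,0,0,0,0,0.03]]}}

```text
time_s: 17.45
position: [0.5382, 0.2626, 0.065]
orientation: [[-0.978, -0.211, 0.001], [-0.211, 0.978, 0.001], [-0.001, 0.0, -1.0]]
ft_force: [-0.1, -0.8, -4.1]
width: 0.451
grasp_force: 71.3
```

```bash
python3 ov.py pre2 0.058; python3 -c "
from h import *
print(get_state()['qpos'])"
```

```text
17.45 [0.53819715 0.26263149 0.06501491] [-0.02894356  0.0022681  -0.07349268] [-0.09060687 -0.77711779 -4.08281131] 0.45144111144594706
yaw -167.84798204601194
top caster in deck 0.74 0.1374 -0.0004
scene caster in deck 0.67 0.1456 -0.0022
[ 3.31488148e-01  5.66338002e-01 -2.72543222e-01  7.29799248e-01
  4.53694061e-04  1.18542868e-01]
```

View pics/ov_pre2.png

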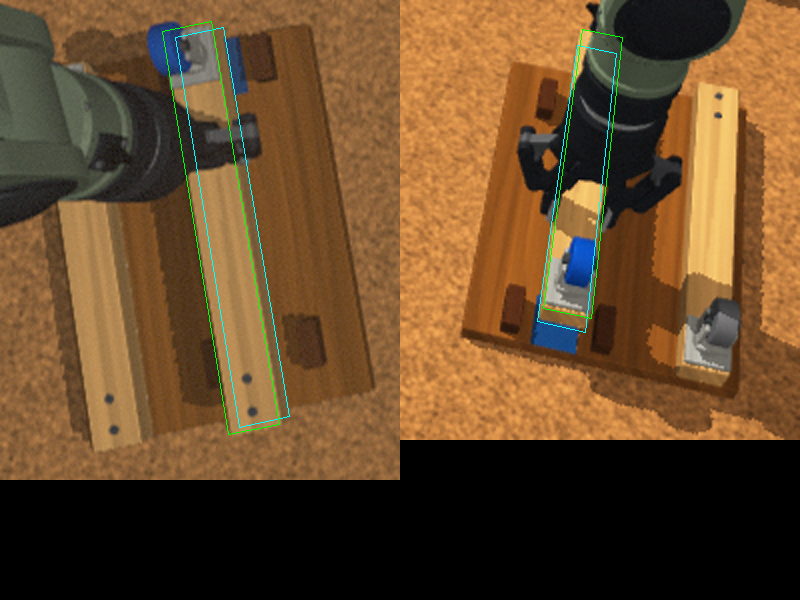

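The held leg lines up with the seat outline within about 2 mm in both views, so I'm lowering it.

{"api": "send_rows", "payload": {"series": [[0,0,0,-0.001,0,-0.008,0.03],[0,0,0,-0.001,0,-0.016,0.03],[0,0,0,-0.001,0,-0.024,0.03],[0,0,0,-0.001,0,-0.03,0.03],[0,0,0,-0.001,0,-0.034,0.03],[0,0,0,-0.001,0,-0.037,0.03],[0,0,0,-0.001,0,-0.038,0.03],[0,0,0,-0.001,0,-0.039,0.03],[0,0,0,-0.001,0,-0.039,0.03],[0,0,0,-0.001,0,-0.039,0.03]]}}

```text
time_s: 18.48
position: [0.5367, 0.2632, 0.0255]
orientation: [[-0.977, -0.211, 0.0], [-0.211, 0.977, 0.001], [-0.001, 0.001, -1.0]]
ft_force: [-0.4, -0.5, -4.8]
width: 0.451
grasp_force: 71.5
```

{"api": "send_rows", "payload": {"series": [[0,0,0,0,0,-0.001,0.03],[0,0,0,0,0,-0.0015,0.03],[0,0,0,0,0,-0.002,0.03],[0,0,0,0,0,-0.002,0.03],[0,0,0,0,0,-0.002,0.03]]}}

```text
time_s: 18.9
position: [0.5366, 0.2632, 0.0235]
orientation: [[-0.977, -0.212, 0.0], [-0.212, 0.977, 0.001], [-0.0, 0.001, -1.0]]
ft_force: [-1.7, -0.7, -2.2]
width: 0.449
grasp_force: 71.5
```

Contact is beginning, since the weight on the wrist is dropping. Half a millimetre more.

{"api": "send_rows", "payload": {"series": [[0,0,0,0,0,-0.0005,0.03],[0,0,0,0,0,-0.001,0.03],[0,0,0,0,0,-0.001,0.03],[0,0,0,0,0,-0.001,0.03]]}}

```text
time_s: 19.23
position: [0.5366, 0.2631, 0.0235]
orientation: [[-0.977, -0.212, 0.001], [-0.212, 0.977, 0.001], [-0.001, 0.0, -1.0]]
ft_force: [-3.4, -0.3, 6.2]
width: 0.452
grasp_force: 72.7
```

{"api": "send_rows", "payload": {"series": [[0,0,0,0,0,0,0.045],[0,0,0,0,0,0,0.055],[0,0,0,0,0,0,0.065],[0,0,0,0,0,0,0.065],[0,0,0,0,0,0,0.065],[0,0,0,0,0,0.01,0.065],[0,0,0,0,0,0.03,0.065],[0,0,0,0,0,0.06,0.065],[0,0,0,0,0,0.09,0.065],[0,0,0,0,0,0.12,0.065],[0,0,0,0,0,0.15,0.065],[0,0,0,0,-0.04,0.17,0.065],[0,0,0,0,-0.08,0.18,0.065],[0,0,0,0,-0.12,0.18,0.065],[0,0,0,0,-0.16,0.18,0.065],[0,0,0,0,-0.2,0.18,0.065],[0,0,0,0,-0.24,0.18,0.065],[0,0,0,0,-0.24,0.18,0.065],[0,0,0,0,-0.24,0.18,0.065]]}}

```text
time_s: 20.82
position: [0.5366, 0.0211, 0.2031]
orientation: [[-0.978, -0.207, 0.001], [-0.207, 0.978, 0.001], [-0.001, 0.001, -1.0]]
ft_force: [0.4, 0.1, 0.1]
width: 0.761
grasp_force: 0.0
```

```bash
python3 ov.py end 0.018
```

```text
20.8167 [0.53655242 0.02106973 0.2030574 ] [ 0.03778927 -0.0283844   0.01880087] [0.39748486 0.08977786 0.12382518] 0.7611432568162975
yaw -168.04252326034702
scene caster in deck 0.98 0.1368 -0.0022
```

View pics/ov_end.png

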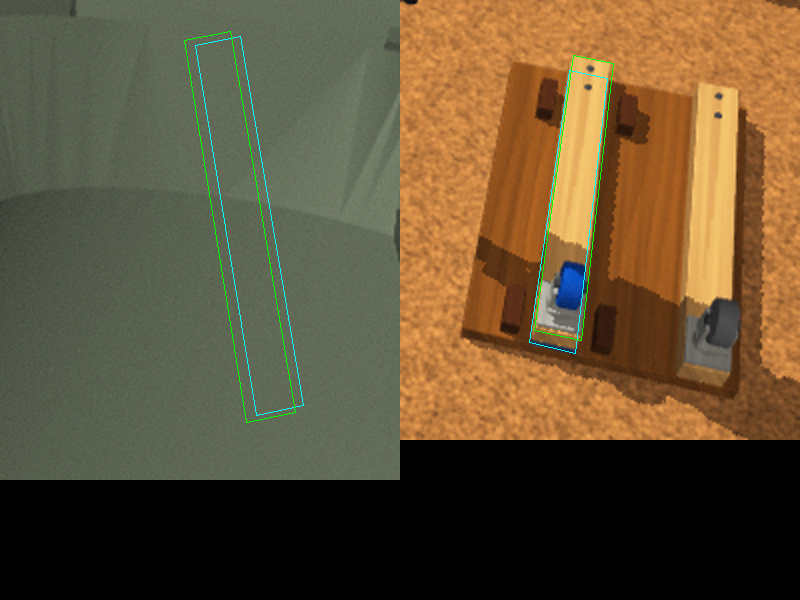

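The scene view shows the leg flat in the seat between the blocks. It fits the ideal outline within about 2 mm, its caster is over the blue patch and its ends are even with the deck's. The top view is blocked by the arm. The gripper is clear, so I'm handing in.

```bash
python3 -c "
from workcell import *
print(job_done())"
```

```text
the job is handed in; nothing more can be done
None
```

The blue-wheeled leg is set down flat in the deck's empty seat, caster over the blue patch and ends even within about 2 mm in the scene camera. It took one put-down and regrasp after joint 6 hit its limit, the red leg was not touched, and the job was handed in at about 21 s.

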